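# Sort a mixed lot of table silver into the stall's display trays

### The job

Sort the loose lot of silver into the stall's display trays, each piece beside its own kind: the spoon and the fork lengthwise in the two empty lanes of the cutlery tray, one to a lane and right way up; the two napkin rings standing in the two empty bays of the napkin-ring tray, one to a bay; and the pocket watch flat, dial up, in the middle of the empty cushion of the watch tray. Do not knock over the egg cup that stands among them.

Things in the scene. Friction and masses are not known exactly. Their poses are not given: they have to be found in the camera images.
- spoon: Silver dessert spoon, 168 mm long, bowl up. Origin: under mid-length at table level; x along it to the bowl, z up. Bowl x = 34 to 84 mm, 31 wide, 10 high; handle end 17 wide at x = -84. It rests on bowl and handle end; between, from x = -30 to 20, the handle is 10 mm wide, 4 thick, underside 10 to 12 mm above the table: grip it there across its width, near x = 5 (balance). 45 g
- fork: Silver dessert fork, 168 mm long, four tines curving up. Origin: under mid-length at table level; x along it to the tine tips, z up. Head x = 40 to 84 mm, 22 wide; handle end 17 wide at x = -84. It rests on head and handle end; between, from x = -30 to 20, the handle is 10 mm wide, 4 thick, underside 10 to 12 mm above the table: grip it there across its width, near x = 5. 45 g
- round_ring: Round silver napkin ring, the taller one: open band 45 mm in outer diameter, 34 mm high, wall 2.5 mm, standing with its axis upright. Origin: on the axis at its lower edge, z up along the axis. 40 g
- octagon_ring: Eight-sided silver napkin ring, the lower one: open band 42 mm across flats (45 mm across corners), 24 mm high, wall 2.5 mm, standing with its axis upright. Origin: on the axis at its lower edge, z up; flats face x and every 45 degrees from it. 35 g
- pocket_watch: Silver open-faced pocket watch lying dial up: round case 44 mm in diameter, 13 mm thick (sides straight from 3 to 10.5 mm above its back); crown and bow, 18 mm wide, stick out along x to 38 mm from the centre. Origin: centre of the case's back, z up through the dial. Grip the case across y. 85 g
- cutlery_tray: Cutlery display tray: fixed, 136 mm (tray x) by 210 mm (tray y), rim 4 mm thick, 10 high, floor at 3 mm. Heights from its underside, whose centre is the origin. Two dividers 3 mm thick, tops at 9 mm, run along y at x = -14.5 and 14.5: three lanes along y. The narrow middle one holds a knife, wired down, 8 mm high. The two outer lanes are empty, 48 mm wide, 202 long, middles at x = -40 and 40 mm
- ring_tray: Napkin-ring display tray: fixed, 136 mm (tray x) by 210 mm (tray y), rim 4 mm thick, 10 high, floor at 3 mm. Heights from its underside, whose centre is the origin. Two dividers 3 mm thick, tops at 9 mm, run along x at y = -33.5 and 33.5: three bays, each 128 mm in x, 64 in y. The one at y = 67 holds a round ring, wired down (44 mm wide, top at 37). The bays with middles at y = 0 and -67 are empty
- watch_tray: Watch display tray: fixed, 136 mm (tray x) by 210 mm (tray y), rim 4 mm thick, 10 high, floor at 3 mm. Heights from its underside, whose centre is the origin. Three flat firm cushions at y = -67, 0 and 67 mm, each 90 mm in x, 58 in y, tops at 12 mm. The outer two carry watches like the loose one, wired down (tops at 26, bows towards x); the middle cushion, at the tray's centre, is empty
- egg_cup: Bystander: silver egg cup standing among the lot, 58 mm high, 42 mm wide at the bowl, 36 mm at the foot. Origin: centre of its foot, z up. Loose, 60 g; it must stay standing

How it is judged:
At the end, for the whole second after the job is handed in: Spoon and fork along the outer cutlery lanes, one each (14 mm off the midline, 25 mm lengthwise, 0.2 rad), right way up, down in; rings upright in the two empty bays, one each (13 mm in y, on the floor); watch flat, dial up on the free cushion (13 mm in y, 25 mm in x); at rest, egg cup standing ((((x of spoon in the frame of cutlery_tray between 0.026 and 0.054 m and y of spoon in the frame of cutlery_tray between -0.025 and 0.025 m and z of spoon in the frame of cutlery_tray below 0.007 m and angle between the x axis of spoon and the y axis of cutlery_tray, either way round below 0.2 rad and angle between spoon's own z axis and vertical below 0.3 rad) and (x of fork in the frame of cutlery_tray between -0.054 and -0.026 m and y of fork in the frame of cutlery_tray between -0.025 and 0.025 m and z of fork in the frame of cutlery_tray below 0.007 m and angle between the x axis of fork and the y axis of cutlery_tray, either way round below 0.2 rad and angle between fork's own z axis and vertical below 0.3 rad)) or ((x of spoon in the frame of cutlery_tray between -0.054 and -0.026 m and y of spoon in the frame of cutlery_tray between -0.025 and 0.025 m and z of spoon in the frame of cutlery_tray below 0.007 m and angle between the x axis of spoon and the y axis of cutlery_tray, either way round below 0.2 rad and angle between spoon's own z axis and vertical below 0.3 rad) and (x of fork in the frame of cutlery_tray between 0.026 and 0.054 m and y of fork in the frame of cutlery_tray between -0.025 and 0.025 m and z of fork in the frame of cutlery_tray below 0.007 m and angle between the x axis of fork and the y axis of cutlery_tray, either way round below 0.2 rad and angle between fork's own z axis and vertical below 0.3 rad))) and (((y of round_ring in the frame of ring_tray between -0.013 and 0.013 m and x of round_ring in the frame of ring_tray between -0.046 and 0.046 m and z of round_ring in the frame of ring_tray below 0.006 m and angle between round_ring's own z axis and vertical below 0.1 rad) and (y of octagon_ring in the frame of ring_tray between -0.08 and -0.054 m and x of octagon_ring in the frame of ring_tray between -0.046 and 0.046 m and z of octagon_ring in the frame of ring_tray below 0.006 m and angle between octagon_ring's own z axis and vertical below 0.1 rad)) or ((y of round_ring in the frame of ring_tray between -0.08 and -0.054 m and x of round_ring in the frame of ring_tray between -0.046 and 0.046 m and z of round_ring in the frame of ring_tray below 0.006 m and angle between round_ring's own z axis and vertical below 0.1 rad) and (y of octagon_ring in the frame of ring_tray between -0.013 and 0.013 m and x of octagon_ring in the frame of ring_tray between -0.046 and 0.046 m and z of octagon_ring in the frame of ring_tray below 0.006 m and angle between octagon_ring's own z axis and vertical below 0.1 rad))) and y of pocket_watch in the frame of watch_tray between -0.013 and 0.013 m and x of pocket_watch in the frame of watch_tray between -0.025 and 0.025 m and z of pocket_watch in the frame of watch_tray between 0.01 and 0.0145 m and angle between pocket_watch's own z axis and vertical below 0.1 rad and linear speed of each of spoon, fork, round_ring, octagon_ring, pocket_watch below 0.02 m/s and angle between egg_cup's own z axis and vertical below 0.2 rad); the robot touches nothing.
It fails at once if the egg cup is knocked over (angle between egg_cup's own z axis and vertical above 0.6 rad).
It also fails if it takes over 123 s, if anything falls off the work surface, if the arm or the gripper's body presses on something with over 40 N, if the wrist force passes 120 N, or if a joint passes its speed limit or range.

### The arm

A 6-joint arm with a two-finger parallel gripper is mounted at the origin on the work surface. World frame = base frame: x ahead of the robot, y to its left, z up, the work surface at z = 0. Lengths are in m, angles in rad, forces in N, time in s.
With the tool pointing down it reaches from about 0.35 to 0.775 m from the base axis. Payload 7.3 kg.
Tool frame: the origin (TCP) lies midway between the tips of the shut fingers; the grasp point (between the pads) lies 19 mm behind it; z points along the fingers, y is the line along which they close (so a half turn about z gives the same grasp; the last joint's range is limited). The gripper opens to 92 mm and grips with 3 to 60 N. Pads are 19 mm wide; open, the fingers measure 130 mm over their backs; the gripper's body (75 mm by 190 mm) begins 47 mm behind the grasp point.
Start: joints at [-1.359, 0.342, 1.524, -0, 1.275, -0.146], TCP at [0.184, -0.492, 0.227] pointing down, gripper open.
Joint ranges: [-2.53, 2.53], [-0.77, 2.02], [0.04, 2.7], [-1, 4.14], [0.28, 2.66], [-3.11, 3.11]. Speed limits (rad/s): [2.57, 2.57, 3.14, 3.14, 3.14, 3.14].

### API

Orientations are given as a rotation vector (axis times angle).
In Python, from cell import manip gives the robot as it stands.
- The arm moves only by the shell command python3 -m pendant 'ROWS' [OPENING] [FORCE]. ROWS is 1 to 5 rows, parted by semicolons, with the numbers parted by commas; each row has 6 numbers: dx, dy, dz in m, then a rotation vector rx, ry, rz in rad; each row is the pose to reach, as a shift and turn from the pose commanded when the command began, along the tool's axes at that moment; what a row does not reach only later rows make up. A row lasts 1/8 s, in which the tool goes at most 0.0625 m and 0.188 rad, less where a joint would pass 70% of its speed; a pose out of reach is approached as far as the arm can. OPENING is the finger opening in m, set as the command begins (- or left out keeps the last). The fingers move at their own pace and stop on an object; FORCE is the grip in N (left out, the last holds). Time passes only in rows, so rows that do not move let the fingers close. It prints the time, the measured TCP pose, the force, the opening and the grip force at its end. Input that does not fit is refused with a message, and nothing moves.
- manip.read_state(): the state, without advancing time (a new reading comes with each control period).
- manip.read_camera(name): name is "scene" or "top"; returns the picture (384x512x3 uint8, red, green, blue); there is no depth.
- manip.get_calibration(name): a dict with "fx", "fy", "cx", "cy" (pixels), "origin" and "rotation" of the camera in the world. Camera axes: x right, y down, z forward; pixel columns grow to the right and rows downward; lengths in m; the calibration is good to about 2 mm. A picture is of the moment at which its call begins. get_calibration takes no time and is no camera call.
- manip.hand_in(): hands the job in; it is judged then, once.
The state is a dict: "clock": time; "q": joint angles; "qd": joint speeds; "tau": joint torques, N m; "eef_pos": TCP position; "orientation": TCP orientation; "contact_force": force on the tool from outside, world axes, zero at the start; "wrist_torque": the same for the moment, N m; "finger_gap": finger opening in m; "grasp_force": force on a finger pad.
Only numpy, scipy, OpenCV 4.12 (cv2) and the standard library are available. Lean on these libraries where they do the work, as an engineer would, in place of code of your own. Each camera call takes 0.05 s, during which the arm holds its last target. There are 200 camera calls.

## Working session

There is one attempt and no reset: what is moved stays moved. The work goes in short steps, Python scripts to look and compute and a shell command to move; the robot and the scene stay as the last step left them, time stands still between calls to the robot, and variables do not carry over. Pictures are saved under pics/ and viewed, at most 14 in all, crops included, and the job is handed in when it is done.

```bash
mkdir -p pics; ls; python3 - <<'E'
from cell import manip
import cv2
for n in("scene","top"):
    im=manip.read_camera(n); cv2.imwrite(f"pics/{n}0.png",im[:,:,::-1]); print(n,manip.get_calibration(n))
print(manip.read_state())
E
```

```text
pics
scene {'fx': 445.4327922134187, 'fy': 445.4327922134187, 'cx': 244.8020063259489, 'cy': 191.1742065988265, 'origin': array([ 1.2179128 , -0.2763129 ,  0.70775966]), 'rotation': array([-1.96811916, -1.33276404,  0.56534377])}
top {'fx': 362.6693875376358, 'fy': 362.6693875376358, 'cx': 250.66314667464997, 'cy': 190.93418276654248, 'origin': array([ 0.45606311, -0.0012876 ,  0.99851939]), 'rotation': array([-2.2139063 ,  2.15485225, -0.09412819])}
{'clock': 0.1, 'q': array([-1.35900030e+00,  3.42644298e-01,  1.52488248e+00,  4.09418994e-05,
        1.27542649e+00, -1.45974080e-01]), 'qd': array([-1.51480137e-03,  3.82000459e-05, -4.33747227e-03, -3.83815233e-04,
        3.22533244e-04,  6.06275926e-04]), 'tau': array([ 1.77691065e-03, -4.32003057e+01, -2.44695425e+01,  7.19498796e-02,
        5.25941479e-02, -5.57424221e-05]), 'eef_pos': array([ 0.18381852, -0.49139248,  0.22613263]), 'orientation': array([-3.09012518e+00, -5.58730875e-01,  8.84190513e-06]), 'contact_force': array([-0.82205293, -0.14188708,  0.13736413]), 'wrist_torque': array([0.01584781, 0.00165794, 0.06325536]), 'grasp_force': 0.0, 'finger_gap': 0.09180955107973059}
```

```bash
python3 - <<'E'
import cv2
for n in("scene","top"):
    im=cv2.imread(f"pics/{n}0.png"); cv2.imwrite(f"pics/{n}0b.png",cv2.resize(im,(800,600),interpolation=cv2.INTER_CUBIC))
E
```

```text
(no output)
```

View pics/top0b.png

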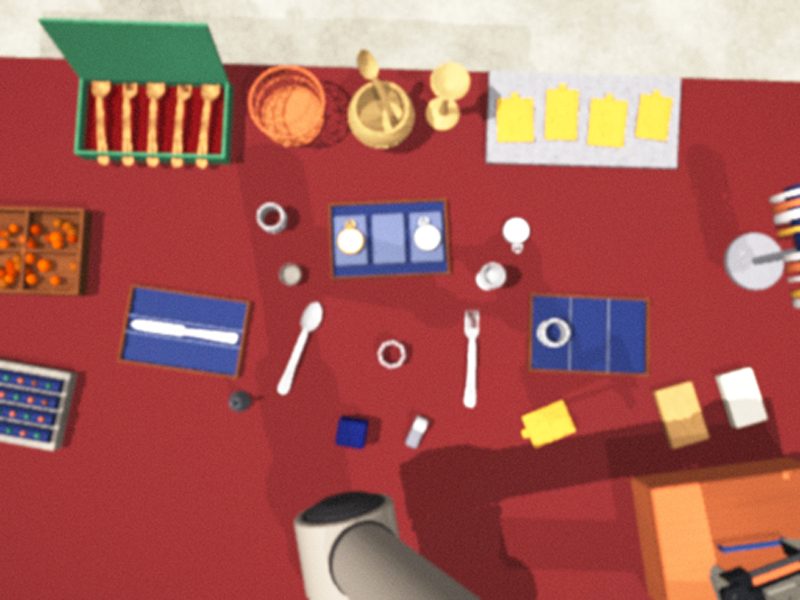

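View pics/scene0b.png

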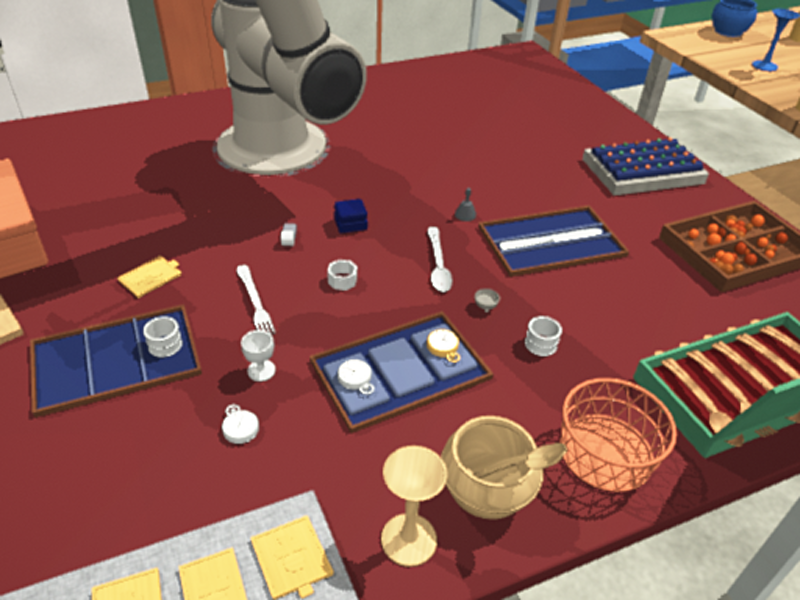

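The top view (800x600 scale) shows the spoon from (281,390) to (315,308), the fork from (470,403) to (472,315), the octagon ring at (391,353) and the round ring at (272,217). The watch is at (516,230) with its bow at (517,247), and the egg cup is at (490,275). The tray centres are near (186,331), (390,238) and (589,335). The scene view shows the same pieces, with the watch at (240,425) and the egg cup at (258,355).

```bash
cat > h.py <<'E'
import numpy as np, cv2
from scipy.spatial.transform import Rotation as R
from cell import manip
C={n:manip.get_calibration(n) for n in("scene","top")}
def ray(n,p):
    c=C[n]; d=R.from_rotvec(c["rotation"]).apply([(p[0]-c["cx"])/c["fx"],(p[1]-c["cy"])/c["fy"],1]); return np.array(c["origin"]),d
def atz(n,p,z):
    o,d=ray(n,p); return o+d*(z-o[2])/d[2]
def tri(pt,ps):
    A=np.zeros((3,3));b=np.zeros(3);L=[]
    for n,p in(("top",pt),("scene",ps)):
        o,d=ray(n,p); d=d/np.linalg.norm(d); M=np.eye(3)-np.outer(d,d); A+=M;b+=M@o; L.append((M,o))
    x=np.linalg.solve(A,b); return x,max(np.linalg.norm(M@(x-o)) for M,o in L)
def proj(n,P):
    c=C[n]; q=R.from_rotvec(c["rotation"]).inv().apply(np.atleast_2d(P)-c["origin"]); return np.c_[q[:,0]/q[:,2]*c["fx"]+c["cx"],q[:,1]/q[:,2]*c["fy"]+c["cy"]]
def snap(n,f=None):
    im=manip.read_camera(n)[:,:,::-1].copy()
    if f: cv2.imwrite("pics/"+f,im)
    return im
def blobs(im,kind):
    h=cv2.cvtColor(im,cv2.COLOR_BGR2HSV); H,S,V=h[...,0],h[...,1],h[...,2]
    m=((S<90)&(V>105)) if kind=="silver" else ((H>100)&(H<135)&(S>80))|((S<90)&(V>105))
    m=m.astype(np.uint8)*255
    n,lab,st,ce=cv2.connectedComponentsWithStats(m); return m,lab,st,ce
E
python3 - <<'E'
from h import *
for n in("top","scene"):
    im=cv2.imread(f"pics/{n}0.png")
    for k in("silver","blue"):
        m,lab,st,ce=blobs(im,k)
        print(n,k)
        for i in range(1,len(st)):
            if 25<st[i,4]<6000:
                pts=np.argwhere(lab==i)[:,::-1].astype(np.float32); r=cv2.minAreaRect(pts)
                if k=="blue" and st[i,4]<900: continue
                print(np.round(ce[i],1),"A",st[i,4],"bb",st[i,:4], "rect",np.round(cv2.boxPoints(r),1).tolist())
E
```

```text
top silver
[49.1 71.7] A 66 bb [47 45  5 54] rect [[46.900001525878906, 98.0], [48.0, 45.0], [51.20000076293945, 45.099998474121094], [50.099998474121094, 98.0]]
[281.3  76.4] A 57 bb [277  68  11  13] rect [[271.8999938964844, 74.30000305175781], [277.0, 68.0], [287.8999938964844, 76.69999694824219], [282.79998779296875, 83.0]]
[63.1 97.6] A 28 bb [54 96 17  5] rect [[53.599998474121094, 99.19999694824219], [54.099998474121094, 95.30000305175781], [70.30000305175781, 97.0999984741211], [69.9000015258789, 101.0]]
[85.9 98. ] A 48 bb [72 97 30  5] rect [[72.0, 97.0], [101.0, 97.0], [101.0, 101.0], [72.0, 101.0]]
[118.   98.9] A 48 bb [103  98  31   5] rect [[103.0, 98.0], [133.0, 98.0], [133.0, 102.0], [103.0, 102.0]]
[502.5 124.7] A 109 bb [493 120  19  10] rect [[491.70001220703125, 125.0999984741211], [510.6000061035156, 118.80000305175781], [512.5, 124.5], [493.6000061035156, 130.8000030517578]]
[173.5 139. ] A 235 bb [164 129  20  21] rect [[160.0, 138.0], [172.5, 125.5], [187.0, 140.0], [174.5, 152.5]]
[503.6 138. ] A 134 bb [495 132  17  12] rect [[493.70001220703125, 137.10000
[... 9868 characters left out ...]
1.10000610351562], [315.6000061035156, 174.60000610351562]]
[164.5 213.3] A 924 bb [151 169  26  75] rect [[150.6999969482422, 169.3000030517578], [172.3000030517578, 167.89999389648438], [177.10000610351562, 242.5], [155.5, 243.89999389648438]]
[ 71.1 229.2] A 3950 bb [ 23 199 103  63] rect [[14.0, 221.10000610351562], [115.0, 195.0], [125.4000015258789, 235.5], [24.399999618530273, 261.5]]
[253.9 236.7] A 3778 bb [203 204 108  68] rect [[202.3000030517578, 230.10000610351562], [293.3999938964844, 194.89999389648438], [310.5, 239.1999969482422], [219.3000030517578, 274.3999938964844]]
[131.5 356.7] A 4941 bb [  0 314 230  70] rect [[0.0, 383.0], [0.0, 314.0], [229.0, 314.0], [229.0, 383.0]]
```

```bash
cat > fit.py <<'E'
from h import *
from scipy.optimize import least_squares
I={n:cv2.imread(f"pics/{n}0.png") for n in("top","scene")}
B={(n,k):blobs(I[n],k) for n in I for k in("silver","blue")}
def pts(n,k,c):
    m,lab,st,ce=B[n,k]; i=1+np.argmin(np.linalg.norm(ce[1:]-c,axis=1)+1e3*(st[1:,4]<25)); return np.argwhere(lab==i)[:,::-1].astype(np.float32)
def hc(p):
    h=cv2.convexHull(np.float32(p).reshape(-1,1,2)); M=cv2.moments(h); return np.array([M["m10"]/M["m00"],M["m01"]/M["m00"]])
def quad(p):
    h=cv2.convexHull(p); q=h
    for e in np.linspace(2,20,60):
        q=cv2.approxPolyDP(h,e,True)
        if len(q)<=4: break
    return q.reshape(-1,2)
th=np.linspace(0,2*np.pi,48,endpoint=False)
def cyl(x,r,h): return np.vstack([np.c_[x[0]+r*np.cos(th),x[1]+r*np.sin(th),th*0+x[2]+z] for z in(0,h)])
if __name__=="__main__":
    for nm,ct,cs,r,h in[("round",(173,139),(347,214),.0225,.034),("oct",(250,226),(219,175),.0218,.024),("watch",(330,147.5),(153,272),.022,.012)]:
        P={"top":pts("top","silver",ct),"scene":pts("scene","silver",cs)}
        if nm=="watch": # drop bow by opening
            for n in P:
                m=np.zeros((384,512),np.uint8); m[P[n][:,1].astype(int),P[n][:,0].astype(int)]=1
                f=m.copy(); m=cv2.morphologyEx(m,cv2.MORPH_OPEN,cv2.getStructuringElement(cv2.MORPH_ELLIPSE,(11,11)))
                P[n]=np.argwhere(m)[:,::-1].astype(np.float32)
                if n=="top": bow=np.argwhere((f>0)&(m==0))[:,::-1].mean(0); bow=np.argwhere((f>0)&(m==0))[:,::-1]; bow=bow[bow[:,1]>P[n][:,1].max()].mean(0)
        g=atz("top",ct,.01)
        s=least_squares(lambda x:np.r_[tuple(hc(proj(n,cyl(x,r,h)))-hc(P[n]) for n in P)],g)
        print(nm,s.x.round(4),"res px",s.fun.round(2))
        if nm=="watch": b=atz("top",bow,.007); print(" bow yaw",np.arctan2(*(b-s.x)[1::-1]),b)
    print("egg",atz("top",(313.9,176.6),.03))
    def ends(p):
        c=p.mean(0); d=np.linalg.svd(p-c,full_matrices=False)[2][0]; t=(p-c)@d; return [c+d*t.min(),c+d*t.max()]
    S=ends(pts("top","silver",(192,220))); s=ends(pts("scene","silver",(281,168)))
    S.sort(key=lambda a:-a[1]); s.sort(key=lambda a:a[1])
    F=ends(pts("top","silver",(301,228))); F.sort(key=lambda a:-a[1])
    for nm,E,e in(("spoon",S,s),("fork",F,[np.array([153.,170]),np.array([171.5,211])])):
        a,ra=tri(E[0],e[0]); b,rb=tri(E[1],e[1]); print(nm,"handle end",a.round(4),"tip",b.round(4),"miss",round(ra,4),round(rb,4),"len",np.linalg.norm(a-b).round(4),"mid",((a+b)/2).round(4),"yaw",np.arctan2(*(b-a)[1::-1]).round(3))
    for nm,ct,cs in(("cutlery",(118,211),(352,153)),("watch",(248,152),(254,236)),("ring",(376,213),(71,229))):
        q={"top":quad(pts("top","blue",ct)),"scene":quad(pts("scene","blue",cs))}
        W={n:np.array([atz(n,p,.003) for p in q[n]]) for n in q}
        out=[]
        for i,p in enumerate(W["top"]):
            j=np.argmin(np.linalg.norm(W["scene"]-p,axis=1)); x,m=tri(q["top"][i],q["scene"][j]); out.append(np.r_[x,m])
        out=np.array(out); print(nm,"\n",out.round(4)," mean",out.mean(0).round(4)); 
        w=W["top"]; r=cv2.minAreaRect(np.float32(w[:,:2])*1000); print(" top-only rect",r, "scene mean",W["scene"].mean(0).round(4))
E
python3 fit.py
```

```text
round [0.6704 0.2077 0.001 ] res px [-0.12 -0.08 -0.18  0.06]
oct [ 0.4387 -0.0085  0.0008] res px [-0.17 -0.07 -0.17  0.  ]
watch [ 0.6613 -0.2234  0.0023] res px [-0.12 -0.04 -0.1  -0.01]
 bow yaw -3.058926462374265 [ 0.62812132 -0.22615327  0.007     ]
egg [ 0.57608494 -0.17634365  0.03      ]
spoon handle end [0.3635 0.1824 0.0035] tip [0.5257 0.1238 0.0077] miss 0.0004 0.0008 len 0.1725 mid [0.4446 0.1531 0.0056] yaw -0.347
fork handle end [ 0.3501 -0.1483  0.0022] tip [ 0.5163 -0.147   0.0129] miss 0.0004 0.0005 len 0.1665 mid [ 0.4332 -0.1477  0.0075] yaw 0.007
cutlery 
 [[5.187e-01 2.471e-01 9.900e-03 6.000e-04]
 [3.975e-01 2.653e-01 3.500e-03 2.900e-03]
 [4.211e-01 4.594e-01 3.900e-03 3.000e-04]
 [5.403e-01 4.368e-01 1.380e-02 1.000e-03]]  mean [0.4694 0.3522 0.0078 0.0012]
 top-only rect ((470.0227355957031, 353.44598388671875), (198.3658905029297, 123.74656677246094), 82.89064025878906) scene mean [0.4647 0.357  0.003 ]
watch 
 [[ 0.5902 -0.1009  0.0079  0.0024]
 [ 0.5744  0.0942  0.0029  0.0023]
 [ 0.6934  0.1026  0.0074  0.0014]
 [ 0.7094 -0.0913  0.0065  0.0014]]  mean [0.6419 0.0011 0.0062 0.0019]
 top-only rect ((642.2794799804688, -0.7183990478515625), (121.3635025024414, 196.56295776367188), 4.836146831512451) scene mean [0.6397 0.0034 0.003 ]
ring 
 [[ 5.408e-01 -4.517e-01  8.100e-03  8.000e-04]
 [ 4.179e-01 -4.515e-01  3.100e-03  5.000e-04]
 [ 4.242e-01 -2.552e-01  2.000e-03  2.400e-03]
 [ 5.466e-01 -2.589e-01  7.100e-03  7.000e-04]]  mean [ 0.4824 -0.3543  0.0051  0.0011]
 top-only rect ((482.4914245605469, -355.70367431640625), (196.4815673828125, 123.5488052368164), 88.31018829345703) scene mean [ 0.4806 -0.3543  0.003 ]
```

```bash
cat > go.py <<'E'
# usage: go.py x y z yaw  -> shift/turn in tool axes from the measured pose
import sys; from h import *
s=manip.read_state(); r=R.from_rotvec(s["orientation"]); x,y,z,w=map(float,sys.argv[1:5])
t=R.from_euler("z",w)*R.from_euler("x",np.pi)
d=r.inv().apply(np.array([x,y,z])-s["eef_pos"]); u=(r.inv()*t).as_rotvec()
print("t",round(s["clock"],2),"shift",d.round(4),"rot",u.round(3),"yaw now",np.arctan2(*r.apply([1,0,0])[1::-1]).round(3),"q",s["q"].round(2))
E
python3 - <<'E'
from h import *
for nm,p in(("bowl",(380,148)),("basket",(298,145)),("goblet",(442,130)),("tagboard",(580,165)),("greenbox",(160,163)),("smallcup",(290,274))):
    q=np.array(p)/1.5625
    print(nm,atz("top",q,0).round(3),atz("top",q,.08).round(3))
E
python3 go.py .438 -.1475 .15 0
```

```text
bowl [0.807 0.021 0.   ] [0.779 0.019 0.08 ]
basket [0.808 0.169 0.   ] [0.78  0.155 0.08 ]
goblet [ 0.843 -0.09   0.   ] [ 0.812 -0.083  0.08 ]
tagboard [ 0.786 -0.341  0.   ] [ 0.759 -0.314  0.08 ]
greenbox [0.767 0.415 0.   ] [0.742 0.382 0.08 ]
smallcup [0.573 0.174 0.   ] [0.564 0.16  0.08 ]
t 0.1 shift [ 0.3585 -0.233   0.0765] rot [-0.001  0.     0.358] yaw now 0.358 q [-1.36  0.34  1.52  0.    1.28 -0.15]
```

```bash
python3 -m pendant '0.05,-0.03,0,0,0,0.07;0.1,-0.065,0,0,0,0.14;0.15,-0.1,0,0,0,0.21;0.2,-0.13,0,0,0,0.28;0.25,-0.163,0,0,0,0.358' 0.03; python3 go.py .438 -.1475 .12 0
```

```text
clock: 0.72
eef_pos: [0.3618, -0.2499, 0.2266]
orientation: [3.142, -0.005, 0.0]
contact_force: [0.7, 0.2, 0.7]
finger_gap: 0.0463
grasp_force: 0.0
t 0.72 shift [ 0.0759 -0.1026  0.1066] rot [ 0.    -0.    -0.003] yaw now -0.003 q [-0.78  0.19  1.74 -0.    1.22  0.79]
```

```bash
python3 -m pendant '0.025,-0.034,0.035,0,0,0;0.05,-0.068,0.07,0,0,0;0.076,-0.1025,0.1065,0,0,0;0.076,-0.1025,0.1065,0,0,0' 0.03; python3 go.py .438 -.1475 .009 0
```

```text
clock: 1.23
eef_pos: [0.4362, -0.1461, 0.1176]
orientation: [-3.138, -0.006, 0.008]
contact_force: [0.1, -0.6, 0.2]
finger_gap: 0.0301
grasp_force: 0.0
t 1.23 shift [0.0023 0.0017 0.1086] rot [-0.003  0.005  0.004] yaw now 0.004 q [-0.49  0.36  1.85  0.    0.95  1.08]
```

```bash
python3 -m pendant '0.002,0.0015,0.05,0,0,0;0.002,0.0015,0.09,0,0,0;0.002,0.0015,0.107,0,0,0;0.002,0.0015,0.107,0,0,0;0.002,0.0015,0.107,0,0,0'; python3 go.py .438 -.1475 .0085 0; python3 -m pendant '0,0,0,0,0,0;0,0,0,0,0,0;0,0,0,0,0,0;0,0,0,0,0,0' 0.0 15
```

```text
clock: 1.85
eef_pos: [0.4396, -0.1514, 0.0143]
orientation: [3.14, -0.001, 0.003]
contact_force: [0.4, -0.7, 0.4]
finger_gap: 0.0298
grasp_force: 0.0
t 1.85 shift [-0.0016 -0.0039  0.0058] rot [ 0.001 -0.002 -0.001] yaw now -0.001 q [-0.5   0.53  1.93 -0.    0.67  1.07]
clock: 2.35
eef_pos: [0.4393, -0.1507, 0.0137]
orientation: [3.141, -0.0, 0.001]
contact_force: [-1.3, -0.2, 5.0]
finger_gap: 0.0093
grasp_force: 15.0
```

```bash
python3 - <<'E'
from h import *
a=snap("scene")[120:250,80:260]; cv2.imwrite("pics/a1.png",cv2.resize(a,None,fx=4,fy=4,interpolation=3))
E
```

```text
(no output)
```

View pics/a1.png

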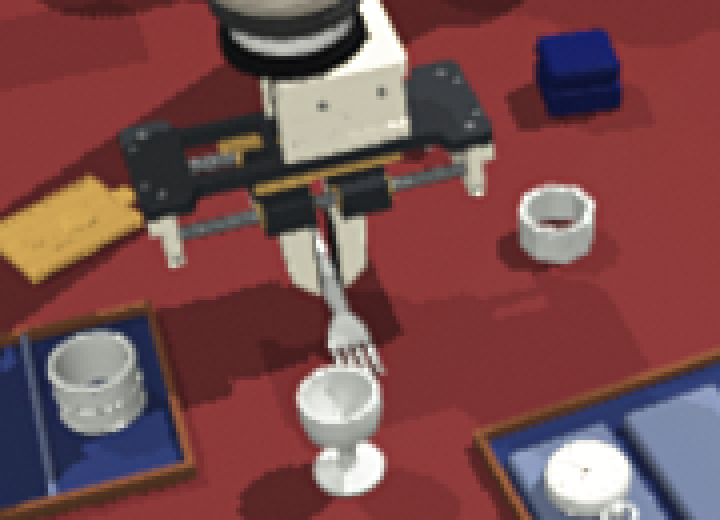

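The picture shows the fingers closed on the fork handle at about (325,250), but the tip height reads 13.7 mm, so the grip is shallow. I'll open, go lower and grip again.

```bash
python3 -m pendant '0,0,0,0,0,0;0,0,0.002,0,0,0;0,0,0.005,0,0,0;0,0,0.005,0,0,0' 0.025; python3 go.py .438 -.1475 .0085 0;python3 go.py .438 -.1475 .0085 0; python3 -m pendant '0,0,0,0,0,0;0,0,0,0,0,0;0,0,0,0,0,0'; 
```

```text
clock: 2.9
eef_pos: [0.4387, -0.1504, 0.0078]
orientation: [-3.141, 0.0, 0.001]
contact_force: [-0.5, -0.6, 0.2]
finger_gap: 0.0245
grasp_force: 0.0
t 2.9 shift [-0.0007 -0.0029 -0.0007] rot [-0.     0.001 -0.   ] yaw now -0.0 q [-0.5   0.55  1.94 -0.    0.66  1.08]
t 2.9 shift [-0.0007 -0.0029 -0.0007] rot [-0.     0.001 -0.   ] yaw now -0.0 q [-0.5   0.55  1.94 -0.    0.66  1.08]
clock: 3.28
eef_pos: [0.4391, -0.1506, 0.0083]
orientation: [3.141, -0.0, 0.0]
contact_force: [-0.2, -0.6, 0.1]
finger_gap: 0.0252
grasp_force: 0.0
```

```bash
python3 -m pendant '0,0,0,0,0,0;0,0,0,0,0,0;0,0,0,0,0,0;0,0,0,0,0,0' 0.0 20; python3 -m pendant '0,0,-0.03,0,0,0;0,0,-0.07,0,0,0;0,0,-0.11,0,0,0';  python3 -m pendant '0,-0.05,0,0,0,0;0,-0.105,0,0,0,0;0,-0.16,0,0,0,-0.1;0,-0.215,0,0,0,-0.25;0,-0.27,0,0,0,-0.4'; python3 go.py .4305 .363 .12 1.447
```

```text
clock: 3.78
eef_pos: [0.439, -0.1506, 0.0083]
orientation: [3.141, -0.0, 0.0]
contact_force: [-0.2, 0.6, 0.3]
finger_gap: 0.0092
grasp_force: 20.0
clock: 4.15
eef_pos: [0.4387, -0.1504, 0.1192]
orientation: [-3.141, 0.0, 0.001]
contact_force: [0.4, -0.3, -0.9]
finger_gap: 0.0091
grasp_force: 20.0
clock: 4.78
eef_pos: [0.4388, 0.1212, 0.1183]
orientation: [3.077, 0.631, 0.001]
contact_force: [1.2, -0.4, 0.0]
finger_gap: 0.0093
grasp_force: 20.0
t 4.78 shift [ 0.0875 -0.2256 -0.0018] rot [ 0.    -0.    -1.042] yaw now 0.405 q [ 0.1   0.34  1.86 -0.    0.93  1.27]
```

```bash
python3 -m pendant '0.017,-0.045,0,0,0,-0.18;0.035,-0.09,0,0,0,-0.36;0.052,-0.135,0,0,0,-0.54;0.07,-0.18,0,0,0,-0.72;0.0875,-0.2256,0,0,0,-0.9'; python3 -m pendant '0,0,0,0,0,-0.14;0,0,0,0,0,-0.14;0,0,0,0,0,-0.14'; python3 go.py .4305 .363 .04 1.447; python3 - <<'E'
from h import *
a=snap("scene")[60:240,240:480]; cv2.imwrite("pics/a2.png",cv2.resize(a,None,fx=3,fy=3,interpolation=3))
E
```

```text
clock: 5.4
eef_pos: [0.4315, 0.3629, 0.118]
orientation: [2.495, 1.908, -0.0]
contact_force: [-0.1, -0.2, -0.2]
finger_gap: 0.0092
grasp_force: 20.0
clock: 5.78
eef_pos: [0.4318, 0.3608, 0.118]
orientation: [2.366, 2.067, -0.001]
contact_force: [-0.8, -0.4, 0.2]
finger_gap: 0.0093
grasp_force: 20.0
t 5.78 shift [ 0.002  -0.0016  0.078 ] rot [-0.     0.    -0.011] yaw now 1.436 q [ 0.56  0.52  1.57 -0.    1.06  0.69]
```

View pics/a2.png

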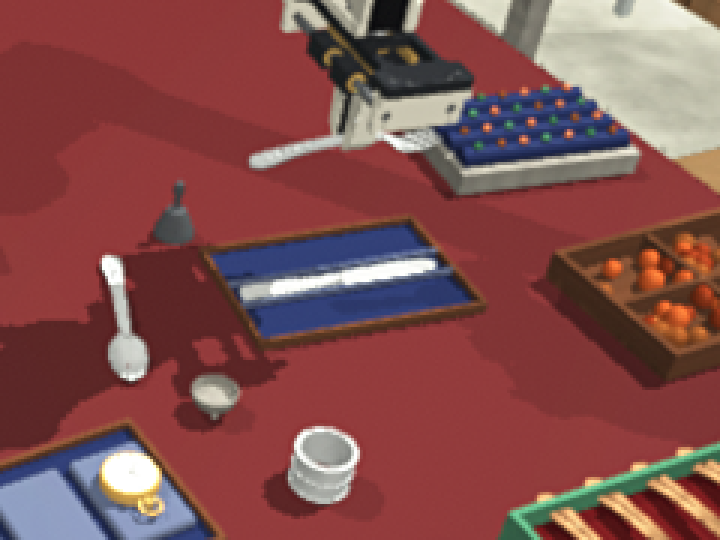

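The fork hangs level over the near lane, which runs from about (215,260) to (430,230) in this crop. The bell at (175,220) is clear, so I'll lower the fork.

```bash
python3 -m pendant '0.002,-0.0015,0.05,0,0,-0.01;0.002,-0.0015,0.08,0,0,-0.01;0.002,-0.0015,0.08,0,0,-0.01;0.002,-0.0015,0.08,0,0,-0.01'; python3 go.py .4305 .363 .0125 1.447
```

```text
clock: 6.32
eef_pos: [0.4315, 0.3637, 0.0394]
orientation: [2.353, 2.081, 0.003]
contact_force: [0.2, 0.8, -0.6]
finger_gap: 0.0092
grasp_force: 20.0
t 6.33 shift [-0.0008 -0.001   0.0269] rot [ 0.002 -0.001  0.002] yaw now 1.449 q [ 0.56  0.62  1.64 -0.    0.88  0.69]
```

```bash
python3 -m pendant '0,0,0.015,0,0,0;0,0,0.0255,0,0,0;0,0,0.0255,0,0,0;0,0,0.0255,0,0,0'; python3 -m pendant '0,0,0,0,0,0;0,0,0,0,0,0;0,0,0,0,0,0' 0.026;python3 -m pendant '0,0,-0.02,0,0,0;0,0,-0.05,0,0,0;0,0,-0.1,0,0,0'; python3 go.py .449 .1515 .12 -.347
```

```text
clock: 6.82
eef_pos: [0.4305, 0.3635, 0.0126]
orientation: [2.352, 2.083, -0.001]
contact_force: [0.4, -0.3, -0.5]
finger_gap: 0.0095
grasp_force: 20.0
clock: 7.2
eef_pos: [0.4307, 0.3635, 0.0128]
orientation: [2.352, 2.083, 0.0]
contact_force: [0.1, -0.1, 0.7]
finger_gap: 0.0255
grasp_force: 0.0
clock: 7.58
eef_pos: [0.4296, 0.3628, 0.1124]
orientation: [-2.351, -2.083, 0.006]
contact_force: [-0.1, -0.3, 0.6]
finger_gap: 0.026
grasp_force: 0.0
t 7.58 shift [-0.2075  0.0447 -0.0073] rot [0.    0.004 1.797] yaw now 1.45 q [ 0.57  0.52  1.57 -0.    1.05  0.69]
```

```bash
python3 -m pendant '-0.04,0.01,0,0,0,-0.18;-0.085,0.02,0,0,0,-0.36;-0.13,0.03,0,0,0,-0.54;-0.17,0.037,-0.007,0,0,-0.72;-0.2075,0.0447,-0.007,0,0,-0.9'; python3 -m pendant '0,0,0,0,0,-0.18;0,0,0,0,0,-0.36;0,0,0,0,0,-0.445;0,0,0,0,0,-0.445';python3 go.py .449 .1515 .03 2.795; python3 - <<'E'
from h import *
a=snap("top")[170:260,60:220]; cv2.imwrite("pics/a3.png",cv2.resize(a,None,fx=5,fy=5,interpolation=3))
E
```

```text
clock: 8.2
eef_pos: [0.4502, 0.1508, 0.1203]
orientation: [1.203, 2.901, 0.001]
contact_force: [0.4, 0.3, -0.6]
finger_gap: 0.026
grasp_force: 0.0
clock: 8.7
eef_pos: [0.4499, 0.1521, 0.1198]
orientation: [0.543, 3.094, -0.0]
contact_force: [-0.1, 0.0, 0.4]
finger_gap: 0.0259
grasp_force: 0.0
t 8.7 shift [ 0.0007 -0.0009  0.0898] rot [ 0.     0.    -0.001] yaw now 2.794 q [ 0.16  0.37  1.81 -0.    0.96 -1.06]
```

View pics/a3.png

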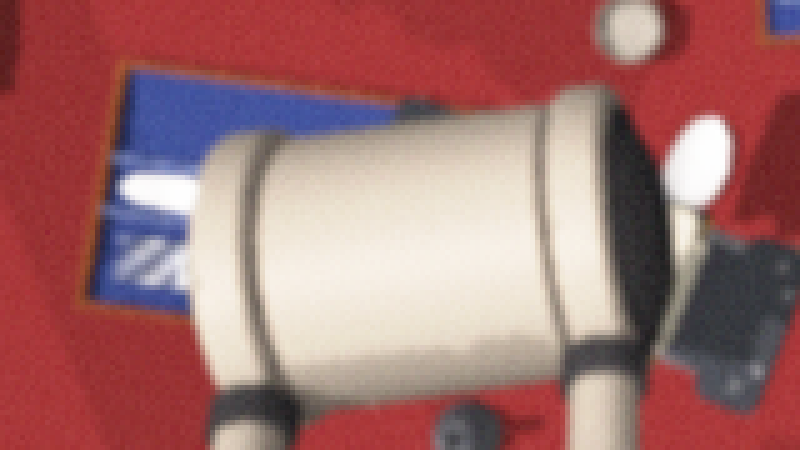

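The fork tines lie at (150,260) in the near lane, and the spoon bowl is still at (700,160). Next I'll descend on the spoon.

```bash
python3 -m pendant '0.0007,-0.001,0.05,0,0,0;0.0007,-0.001,0.085,0,0,0;0.0007,-0.001,0.105,0,0,0;0.0007,-0.001,0.105,0,0,0;0.0007,-0.001,0.105,0,0,0'; python3 go.py .449 .1515 .0085 2.795
```

```text
clock: 9.38
eef_pos: [0.4495, 0.1515, 0.0154]
orientation: [0.543, 3.093, 0.0]
contact_force: [1.5, -1.2, -0.3]
finger_gap: 0.0261
grasp_force: 0.0
t 9.38 shift [ 0.0005 -0.0002  0.0069] rot [ 0.     0.001 -0.001] yaw now 2.794 q [ 0.16  0.54  1.91 -0.    0.69 -1.06]
```

```bash
python3 -m pendant '0,0,0.007,0,0,0;0,0,0.007,0,0,0;0,0,0.007,0,0,0'; python3 -m pendant '0,0,0,0,0,0;0,0,0,0,0,0;0,0,0,0,0,0;0,0,0,0,0,0' 0.0 20; python3 -m pendant '0,0,-0.03,0,0,0;0,0,-0.07,0,0,0;0,0,-0.11,0,0,0'; python3 go.py .5091 .3424 .12 1.45
```

```text
clock: 9.75
eef_pos: [0.4491, 0.1514, 0.0079]
orientation: [0.542, 3.094, 0.0]
contact_force: [0.0, -0.6, 0.2]
finger_gap: 0.0263
grasp_force: 0.0
clock: 10.25
eef_pos: [0.449, 0.1514, 0.0078]
orientation: [0.542, 3.094, -0.0]
contact_force: [-0.5, 0.3, 2.0]
finger_gap: 0.0093
grasp_force: 20.0
clock: 10.62
eef_pos: [0.4486, 0.1513, 0.1186]
orientation: [-0.542, -3.094, 0.001]
contact_force: [0.3, -0.1, -1.0]
finger_gap: 0.0087
grasp_force: 20.0
t 10.62 shift [ 0.008   0.2003 -0.0015] rot [-1.000e-03 -0.000e+00  1.345e+00] yaw now 2.795 q [ 0.16  0.37  1.81 -0.    0.95 -1.06]
```

```bash
python3 -m pendant '0.002,0.04,0,0,0,0.18;0.003,0.08,0,0,0,0.36;0.005,0.12,0,0,0,0.54;0.006,0.16,0,0,0,0.72;0.008,0.2,0,0,0,0.9'; python3 -m pendant '0,0,0,0,0,0.18;0,0,0,0,0,0.36;0,0,0,0,0,0.445;0,0,0,0,0,0.445';python3 go.py .5088 .3424 .04 1.447
```

```text
clock: 11.25
eef_pos: [0.5095, 0.3434, 0.1173]
orientation: [-1.842, -2.545, 0.001]
contact_force: [0.7, -0.1, -0.6]
finger_gap: 0.0092
grasp_force: 20.0
clock: 11.75
eef_pos: [0.5092, 0.3421, 0.1173]
orientation: [-2.351, -2.084, 0.001]
contact_force: [-0.2, -0.5, -0.8]
finger_gap: 0.0091
grasp_force: 20.0
t 11.75 shift [ 0.0002 -0.0003  0.0773] rot [-0.001  0.     0.004] yaw now 1.451 q [ 0.47  0.6   1.41 -0.    1.13  0.59]
```

```bash
python3 -m pendant '0,0,0.05,0,0,0;0,0,0.08,0,0,0;0,0,0.095,0,0,0;0,0,0.095,0,0,0;0,0,0.095,0,0,0'; python3 go.py .5088 .3424 .0122 1.447
```

```text
clock: 12.38
eef_pos: [0.5103, 0.3426, 0.024]
orientation: [2.351, 2.083, 0.004]
contact_force: [-0.2, -0.1, -0.1]
finger_gap: 0.0092
grasp_force: 20.0
t 12.38 shift [-0.0004 -0.0015  0.0118] rot [ 0.002 -0.001  0.003] yaw now 1.45 q [ 0.47  0.71  1.49 -0.    0.93  0.59]
```

Then lower the spoon, release it, and head for the octagon ring.

```bash
python3 -m pendant '0,-0.001,0.008,0,0,0;0,-0.001,0.0115,0,0,0;0,-0.001,0.0115,0,0,0'; python3 -m pendant '0,0,0,0,0,0;0,0,0,0,0,0;0,0,0,0,0,0' 0.026;python3 -m pendant '0,0,-0.02,0,0,0;0,0,-0.05,0,0,0;0,0,-0.1,0,0,0'; python3 go.py .4387 -.0085 .11 1.541
python3 - <<'E'
from h import *
a=cv2.imread("pics/scene0.png")[155:195,195:245];b=cv2.imread("pics/top0.png")[206:246,225:275]
cv2.imwrite("pics/oct.png",np.hstack([cv2.resize(i,None,fx=8,fy=8,interpolation=2) for i in(a,b)]))
E
```

```text
clock: 12.75
eef_pos: [0.5083, 0.3423, 0.0111]
orientation: [2.352, 2.083, -0.0]
contact_force: [0.3, -0.2, -0.5]
finger_gap: 0.009
grasp_force: 20.0
clock: 13.12
eef_pos: [0.5085, 0.3424, 0.0113]
orientation: [2.352, 2.083, 0.0]
contact_force: [0.2, 0.8, 0.5]
finger_gap: 0.0256
grasp_force: 0.0
clock: 13.5
eef_pos: [0.5074, 0.3417, 0.1106]
orientation: [-2.351, -2.082, 0.006]
contact_force: [1.1, 0.9, 0.9]
finger_gap: 0.0259
grasp_force: 0.0
t 13.5 shift [-0.356  -0.0259  0.0015] rot [-0.003  0.002 -0.091] yaw now 1.45 q [ 0.47  0.61  1.42 -0.    1.12  0.59]
```

View pics/oct.png

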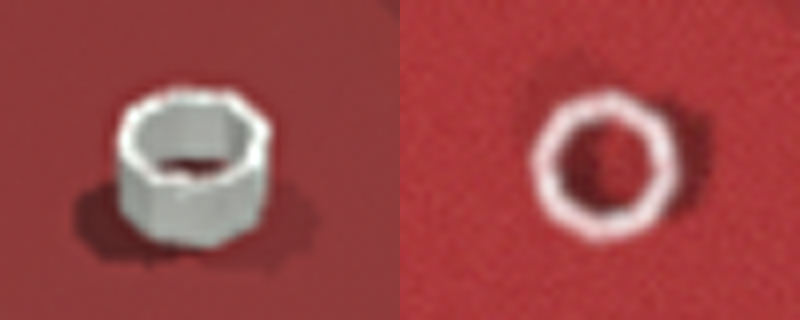

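The octagon ring crop shows vertical edges at x of about 152 and 207 in its left panel (scene view). I'll match those to a yaw.

```bash
python3 - <<'E'
from h import *
c=np.array([.4387,-.0085,.0])
for y in range(0,45,5):
    a=np.radians(y+22.5+np.arange(8)*45); p=proj("scene",c+np.c_[.0227*np.cos(a),.0227*np.sin(a),0*a]); p=(p-[195,155]+.5)*8
    print(y,[tuple(q.astype(int)) for q in p if q[1]>200 or q[0]<128 or q[0]>262])
E
python3 go.py .4387 -.0085 .11 1.541
```

```text
0 [(np.int64(243), np.int64(234)), (np.int64(267), np.int64(200)), (np.int64(118), np.int64(197)), (np.int64(137), np.int64(232)), (np.int64(189), np.int64(248))]
5 [(np.int64(248), np.int64(231)), (np.int64(267), np.int64(195)), (np.int64(118), np.int64(201)), (np.int64(141), np.int64(235)), (np.int64(196), np.int64(248))]
10 [(np.int64(252), np.int64(228)), (np.int64(266), np.int64(191)), (np.int64(118), np.int64(205)), (np.int64(146), np.int64(238)), (np.int64(202), np.int64(247))]
15 [(np.int64(256), np.int64(224)), (np.int64(265), np.int64(187)), (np.int64(119), np.int64(210)), (np.int64(152), np.int64(240)), (np.int64(209), np.int64(246))]
20 [(np.int64(259), np.int64(220)), (np.int64(263), np.int64(183)), (np.int64(127), np.int64(177)), (np.int64(121), np.int64(214)), (np.int64(157), np.int64(242)), (np.int64(215), np.int64(245))]
25 [(np.int64(262), np.int64(216)), (np.int64(124), np.int64(180)), (np.int64(123), np.int64(218)), (np.int64(163), np.int64(244)), (np.int64(221), np.int64(244))]
30 [(np.int64(264), np.int64(212)), (np.int64(122), np.int64(184)), (np.int64(126), np.int64(222)), (np.int64(169), np.int64(246)), (np.int64(227), np.int64(242))]
35 [(np.int64(266), np.int64(208)), (np.int64(120), np.int64(189)), (np.int64(129), np.int64(225)), (np.int64(176), np.int64(247)), (np.int64(233), np.int64(239))]
40 [(np.int64(267), np.int64(204)), (np.int64(118), np.int64(193)), (np.int64(132), np.int64(229)), (np.int64(182), np.int64(247)), (np.int64(238), np.int64(237))]
t 13.5 shift [-0.356  -0.0259  0.0015] rot [-0.003  0.002 -0.091] yaw now 1.45 q [ 0.47  0.61  1.42 -0.    1.12  0.59]
```

```bash
python3 -m pendant '-0.058,-0.004,0,0,0,-0.07;-0.117,-0.008,0,0,0,-0.15;-0.176,-0.013,0,0,0,-0.22;-0.235,-0.017,0,0,0,-0.29;-0.294,-0.021,0,0,0,-0.366' 0.062; python3 go.py .4387 -.0085 .11 1.816
```

```text
clock: 14.12
eef_pos: [0.4517, 0.0513, 0.1115]
orientation: [1.929, 2.478, 0.001]
contact_force: [0.7, -0.5, 0.9]
finger_gap: 0.0621
grasp_force: 0.0
t 14.12 shift [-0.0548 -0.0273  0.0015] rot [0.001 0.001 0.003] yaw now 1.819 q [-0.06  0.35  1.87 -0.    0.91 -0.3 ]
```

```bash
python3 -m pendant '-0.03,-0.015,0,0,0,0;-0.055,-0.027,0.03,0,0,0;-0.055,-0.027,0.07,0,0,0;-0.055,-0.027,0.07,0,0,0;-0.055,-0.027,0.07,0,0,0'; python3 go.py .4387 -.0085 .006 1.816
```

```text
clock: 14.75
eef_pos: [0.4399, -0.0068, 0.0422]
orientation: [1.932, 2.476, 0.001]
contact_force: [0.0, 0.4, 0.0]
finger_gap: 0.0622
grasp_force: 0.0
t 14.75 shift [-0.0014 -0.0016  0.0362] rot [0.001 0.001 0.   ] yaw now 1.816 q [-0.19  0.45  1.98 -0.    0.71 -0.44]
```

```bash
python3 -m pendant '-0.0015,-0.0015,0.02,0,0,0;-0.0015,-0.0015,0.035,0,0,0;-0.0015,-0.0015,0.035,0,0,0;-0.0015,-0.0015,0.035,0,0,0';  python3 -m pendant '0,0,0,0,0,0;0,0,0,0,0,0;0,0,0,0,0,0;0,0,0,0,0,0' 0.0 12; python3 -m pendant '0,0,-0.03,0,0,0;0,0,-0.07,0,0,0;0,0,-0.12,0,0,0'; python3 go.py .4822 -.3545 .12 1.541
```

```text
clock: 15.25
eef_pos: [0.4391, -0.0086, 0.0074]
orientation: [1.931, 2.475, 0.001]
contact_force: [0.6, 0.1, -0.3]
finger_gap: 0.0619
grasp_force: 0.0
clock: 15.75
eef_pos: [0.4383, -0.0087, 0.0065]
orientation: [1.933, 2.476, 0.0]
contact_force: [-1.0, -0.0, 4.9]
finger_gap: 0.0423
grasp_force: 12.0
clock: 16.12
eef_pos: [0.4373, -0.0086, 0.1267]
orientation: [-1.932, -2.474, 0.002]
contact_force: [1.3, -0.3, -0.5]
finger_gap: 0.0419
grasp_force: 12.0
t 16.12 shift [-0.3465 -0.0403  0.0065] rot [-0.002 -0.001  0.275] yaw now 1.816 q [-0.2   0.3   1.9  -0.    0.94 -0.44]
```

```bash
python3 -m pendant '-0.058,-0.007,0,0,0,0.06;-0.116,-0.0135,0,0,0,0.11;-0.174,-0.02,0,0,0,0.17;-0.232,-0.027,0,0,0,0.22;-0.29,-0.034,0,0,0,0.275'; python3 -m pendant '-0.03,0.006,0.0,0,0,0;-0.056,0.009,0,0,0,0;-0.056,0.009,0,0,0,0'; python3 go.py .4822 -.3545 .045 1.541
```

```text
clock: 16.75
eef_pos: [0.4753, -0.3001, 0.1259]
orientation: [-2.256, -2.185, -0.0]
contact_force: [1.1, 0.6, -0.2]
finger_gap: 0.042
grasp_force: 12.0
clock: 17.12
eef_pos: [0.4823, -0.356, 0.1255]
orientation: [-2.257, -2.185, 0.0]
contact_force: [0.3, 1.3, -0.2]
finger_gap: 0.042
grasp_force: 12.0
t 17.12 shift [ 0.0014 -0.0002  0.0805] rot [-0.    -0.    -0.002] yaw now 1.539 q [-0.76  0.57  1.45 -0.    1.12 -0.73]
```

```bash
python3 -m pendant '0.0014,0,0.05,0,0,0;0.0014,0,0.08,0,0,0;0.0014,0,0.1,0,0,0;0.0014,0,0.1,0,0,0;0.0014,0,0.1,0,0,0'; python3 go.py .4822 -.3545 .0108 1.541
```

```text
clock: 17.75
eef_pos: [0.4833, -0.3528, 0.0271]
orientation: [2.253, 2.188, 0.0]
contact_force: [0.4, -0.8, -0.0]
finger_gap: 0.042
grasp_force: 12.0
t 17.75 shift [-0.0017 -0.0011  0.0163] rot [0.001 0.001 0.   ] yaw now 1.541 q [-0.76  0.69  1.54  0.    0.91 -0.73]
```

Lower it, release by opening to 60 mm, and lift.

```bash
python3 -m pendant '-0.001,-0.001,0.01,0,0,0;-0.001,-0.001,0.0155,0,0,0;-0.001,-0.001,0.0155,0,0,0;-0.001,-0.001,0.0155,0,0,0'; python3 -m pendant '0,0,0,0,0,0;0,0,0,0,0,0;0,0,0,0,0,0' 0.062;python3 -m pendant '0,0,-0.03,0,0,0;0,0,-0.08,0,0,0;0,0,-0.13,0,0,0'; python3 go.py .6613 -.2234 .14 0.08;  python3 - <<'E'
from h import *
a=snap("scene")[150:320,0:256]; cv2.imwrite("pics/a4.png",cv2.resize(a,None,fx=3,fy=3,interpolation=3))
E
```

```text
clock: 18.25
eef_pos: [0.4818, -0.3542, 0.0108]
orientation: [2.254, 2.188, -0.0]
contact_force: [-0.4, -0.1, 0.3]
finger_gap: 0.0421
grasp_force: 12.0
clock: 18.62
eef_pos: [0.4819, -0.3542, 0.0109]
orientation: [2.254, 2.188, -0.0]
contact_force: [0.4, 0.1, -0.4]
finger_gap: 0.0614
grasp_force: 0.0
clock: 19.0
eef_pos: [0.4816, -0.3539, 0.142]
orientation: [-2.254, -2.187, 0.0]
contact_force: [0.5, -0.7, -0.5]
finger_gap: 0.0618
grasp_force: 0.0
t 19.0 shift [0.1358 0.1757 0.0019] rot [-1.000e-03  0.000e+00  1.461e+00] yaw now 1.541 q [-0.76  0.55  1.44 -0.    1.16 -0.73]
```

View pics/a4.png

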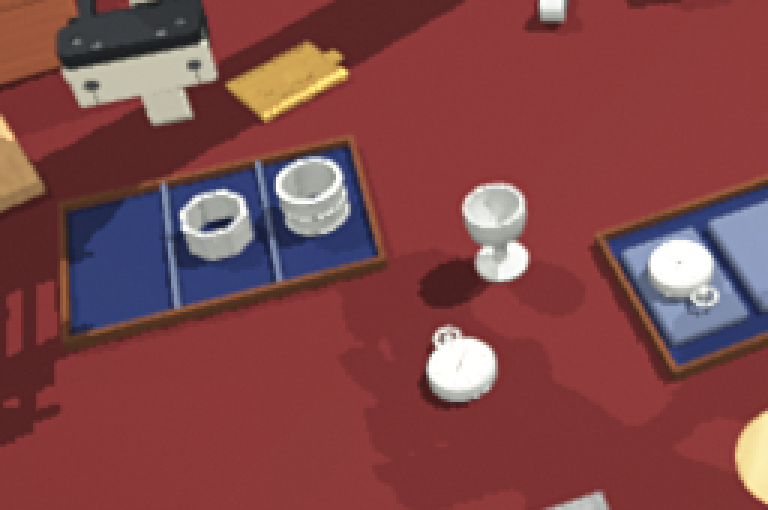

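The octagon ring stands in the middle bay at (215,222). The egg cup stands at (495,230), and the watch is at (460,368) with its bow at (447,338). I'm moving to the watch.

```bash
python3 -m pendant '0.027,0.035,0,0,0,0.18;0.054,0.07,0,0,0,0.36;0.081,0.105,0,0,0,0.54;0.108,0.14,0,0,0,0.72;0.136,0.176,0,0,0,0.9' 0.062; python3 -m pendant '0,0,0,0,0,0.18;0,0,0,0,0,0.36;0,0,0,0,0,0.54;0,0,0,0,0,0.56;0,0,0,0,0,0.56'; python3 go.py .6613 -.2234 .035 0.08
```

```text
clock: 19.68
eef_pos: [0.6628, -0.2226, 0.1405]
orientation: [2.985, 0.98, -0.0]
contact_force: [0.6, -1.1, 0.3]
finger_gap: 0.0622
grasp_force: 0.0
clock: 20.3
eef_pos: [0.6617, -0.2235, 0.1406]
orientation: [-3.139, -0.131, 0.0]
contact_force: [0.6, -0.3, 0.6]
finger_gap: 0.0619
grasp_force: 0.0
t 20.3 shift [-4.000e-04 -1.000e-04  1.056e-01] rot [-0.     0.     0.004] yaw now 0.084 q [-0.44  0.73  1.09 -0.    1.32  1.05]
```

```bash
python3 -m pendant '0,0,0.06,0,0,0;0,0,0.1,0,0,0;0,0,0.12,0,0,0;0,0,0.12,0,0,0;0,0,0.12,0,0,0'; python3 go.py .6613 -.2234 .0045 0.08
```

```text
clock: 20.92
eef_pos: [0.6631, -0.224, 0.0229]
orientation: [3.137, 0.128, 0.005]
contact_force: [0.7, -0.1, 0.5]
finger_gap: 0.062
grasp_force: 0.0
t 20.93 shift [-0.0018 -0.0008  0.0184] rot [ 0.002 -0.003  0.001] yaw now 0.081 q [-0.44  0.85  1.2  -0.    1.09  1.05]
```

```bash
python3 -m pendant '-0.001,-0.001,0.01,0,0,0;-0.001,-0.001,0.0175,0,0,0;-0.001,-0.001,0.0175,0,0,0;-0.001,-0.001,0.0175,0,0,0';  python3 -m pendant '0,0,0,0,0,0;0,0,0,0,0,0;0,0,0,0,0,0;0,0,0,0,0,0' 0.0 20; python3 -m pendant '0,0,-0.03,0,0,0;0,0,-0.07,0,0,0;0,0,-0.12,0,0,0'; python3 go.py .641 0 .125 1.21
```

```text
clock: 21.42
eef_pos: [0.6608, -0.2226, 0.0033]
orientation: [3.139, 0.127, 0.0]
contact_force: [-0.0, 0.5, 0.2]
finger_gap: 0.0622
grasp_force: 0.0
clock: 21.92
eef_pos: [0.6609, -0.2227, 0.0035]
orientation: [3.139, 0.127, 0.001]
contact_force: [-0.1, -0.3, 0.7]
finger_gap: 0.0427
grasp_force: 20.0
clock: 22.3
eef_pos: [0.6599, -0.2221, 0.123]
orientation: [-3.138, -0.127, 0.004]
contact_force: [0.1, -0.6, -0.8]
finger_gap: 0.0429
grasp_force: 20.0
t 22.3 shift [-0.0009 -0.2229 -0.0016] rot [-0.003  0.002 -1.129] yaw now 0.081 q [-0.43  0.74  1.12  0.    1.28  1.06]
```

```bash
python3 -m pendant '0,-0.045,0,0,0,-0.18;0,-0.09,0,0,0,-0.36;0,-0.135,0,0,0,-0.54;0,-0.18,0,0,0,-0.72;-0.001,-0.223,0,0,0,-0.9'; python3 -m pendant '0,0,0,0,0,-0.18;0,0,0,0,0,-0.229;0,0,0,0,0,-0.229;0,0,0,0,0,-0.229'; python3 go.py .641 0 .04 1.21;  python3 - <<'E'
from h import *
a=snap("scene")[150:300,150:360]; cv2.imwrite("pics/a5.png",cv2.resize(a,None,fx=3,fy=3,interpolation=3))
E
```

```text
clock: 22.92
eef_pos: [0.6413, 0.0013, 0.123]
orientation: [-2.767, -1.488, 0.0]
contact_force: [0.1, 0.2, -1.3]
finger_gap: 0.0428
grasp_force: 20.0
clock: 23.42
eef_pos: [0.6416, -0.0004, 0.1231]
orientation: [-2.585, -1.785, 0.0]
contact_force: [0.6, 0.3, -0.6]
finger_gap: 0.043
grasp_force: 20.0
t 23.43 shift [ 0.0002 -0.0007  0.0831] rot [-0.     0.    -0.001] yaw now 1.209 q [-0.12  0.64  1.32 -0.    1.18  0.24]
```

View pics/a5.png

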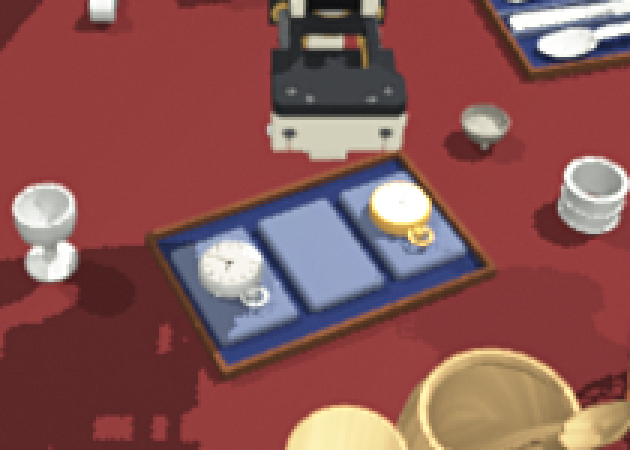

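```bash
python3 - <<'E'
from h import *
s=manip.read_state(); print(((proj("scene",s["eef_pos"])-[150,150])*3).round(), ((proj("scene",[.641,0,.012])-[150,150])*3).round())
a=snap("scene")[130:260,200:320]; cv2.imwrite("pics/a6.png",cv2.resize(a,None,fx=4,fy=4,interpolation=3))
E
```

```text
[[321. 132.]] [[315. 247.]]
```

View pics/a6.png

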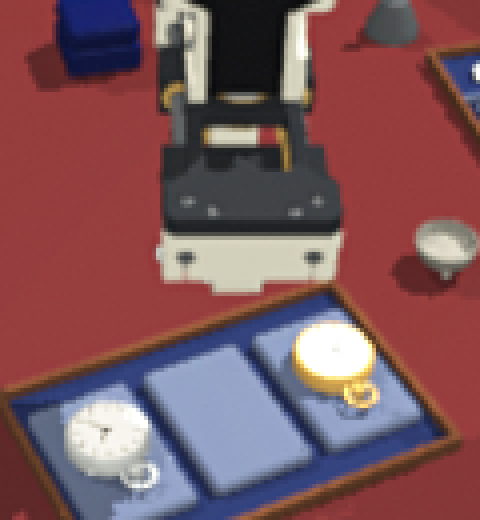

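The watch is hidden behind the near finger, but the 43 mm gap at 20 N confirms the grip. The empty cushion's centre is at about (227,419) in this crop, and I'll cross-check that position from both views.

```bash
python3 - <<'E'
from h import *
print(tri((248.3,152.3),(256.4,234.3)), atz("top",(248.3,152.3),.012), atz("scene",(256.4,234.3),.012))
E
```

```text
(array([0.64195176, 0.00262091, 0.00609207]), np.float64(0.000660720317949513)) [0.64059726 0.00198758 0.012     ] [0.64700155 0.0008993  0.012     ]
```

```bash
python3 -m pendant '0,-0.001,0.05,0,0,0;0,-0.001,0.08,0,0,0;0,-0.001,0.095,0,0,0;0,-0.001,0.095,0,0,0;0,-0.001,0.095,0,0,0'; python3 go.py .642 .001 .017 1.21
```

```text
clock: 24.15
eef_pos: [0.6419, -0.0001, 0.0297]
orientation: [2.583, 1.785, 0.003]
contact_force: [1.2, -0.5, -1.2]
finger_gap: 0.043
grasp_force: 20.0
t 24.15 shift [ 0.0011 -0.0003  0.0127] rot [ 0.003 -0.001 -0.   ] yaw now 1.21 q [-0.12  0.75  1.4  -0.    0.99  0.24]
```

```bash
python3 -m pendant '0.001,0,0.008,0,0,0;0.001,0,0.0125,0,0,0;0.001,0,0.0125,0,0,0;0.001,0,0.0125,0,0,0'; python3 -m pendant '0,0,0,0,0,0;0,0,0,0,0,0;0,0,0,0,0,0' 0.062;python3 -m pendant '0,0,-0.03,0,0,0;0,0,-0.08,0,0,0;0,0,-0.12,0,0,0'; python3 go.py .6704 .2077 .14 0.3
```

```text
clock: 24.65
eef_pos: [0.6411, 0.001, 0.0157]
orientation: [2.584, 1.787, -0.0]
contact_force: [-0.5, 0.5, -1.6]
finger_gap: 0.0432
grasp_force: 20.0
clock: 25.02
eef_pos: [0.6412, 0.0009, 0.0158]
orientation: [2.584, 1.786, 0.0]
contact_force: [-0.0, -1.0, -0.3]
finger_gap: 0.0617
grasp_force: 0.0
clock: 25.4
eef_pos: [0.6414, 0.0009, 0.1377]
orientation: [2.583, 1.786, 0.001]
contact_force: [0.1, 0.9, -0.6]
finger_gap: 0.0618
grasp_force: 0.0
t 25.4 shift [ 0.2037 -0.0459 -0.0024] rot [ 0.001 -0.001  0.91 ] yaw now 1.21 q [-0.12  0.63  1.3  -0.    1.21  0.24]
```

```bash
python3 -m pendant '0.04,-0.009,0,0,0,0.18;0.08,-0.018,0,0,0,0.36;0.12,-0.027,0,0,0,0.54;0.16,-0.036,0,0,0,0.72;0.204,-0.046,0,0,0,0.9'; python3 -m pendant '0,0,0.04,0,0,0;0,0,0.07,0,0,0;0,0,0.085,0,0,0;0,0,0.085,0,0,0;0,0,0.085,0,0,0'; python3 go.py .6704 .2077 .012 0.3
```

```text
clock: 26.02
eef_pos: [0.6703, 0.2091, 0.1358]
orientation: [3.105, 0.475, 0.0]
contact_force: [0.3, -0.5, 0.3]
finger_gap: 0.0621
grasp_force: 0.0
clock: 26.65
eef_pos: [0.6712, 0.208, 0.0523]
orientation: [-3.104, -0.484, -0.004]
contact_force: [-0.1, -0.6, 0.0]
finger_gap: 0.062
grasp_force: 0.0
t 26.65 shift [-0.001   0.0001  0.0403] rot [ 0.    -0.003  0.009] yaw now 0.309 q [ 0.19  0.82  1.17 -0.    1.15  1.45]
```

```bash
python3 -m pendant '-0.001,0,0.025,0,0,0;-0.001,0,0.04,0,0,0;-0.001,0,0.04,0,0,0;-0.001,0,0.04,0,0,0';  python3 -m pendant '0,0,0,0,0,0;0,0,0,0,0,0;0,0,0,0,0,0;0,0,0,0,0,0' 0.0 12; python3 -m pendant '0,0,-0.03,0,0,0;0,0,-0.07,0,0,0;0,0,-0.13,0,0,0'; python3 go.py .4802 -.4215 .14 1.541;python3 - <<'E'
from h import *
a=snap("scene")[90:300,130:420]; cv2.imwrite("pics/a7.png",cv2.resize(a,(800,579),interpolation=3))
E
```

```text
clock: 27.15
eef_pos: [0.6699, 0.2078, 0.0117]
orientation: [3.104, 0.485, 0.003]
contact_force: [-0.7, -0.2, 0.9]
finger_gap: 0.0617
grasp_force: 0.0
clock: 27.65
eef_pos: [0.6695, 0.2078, 0.0112]
orientation: [3.104, 0.485, 0.001]
contact_force: [-1.1, -0.2, 3.5]
finger_gap: 0.0428
grasp_force: 12.0
clock: 28.02
eef_pos: [0.6679, 0.2075, 0.1396]
orientation: [3.104, 0.484, -0.008]
contact_force: [0.3, -0.0, 0.2]
finger_gap: 0.0426
grasp_force: 12.0
t 28.02 shift [-0.3704  0.5419  0.0011] rot [-0.004  0.004 -1.231] yaw now 0.31 q [ 0.19  0.74  1.08 -0.    1.32  1.45]
```

View pics/a7.png

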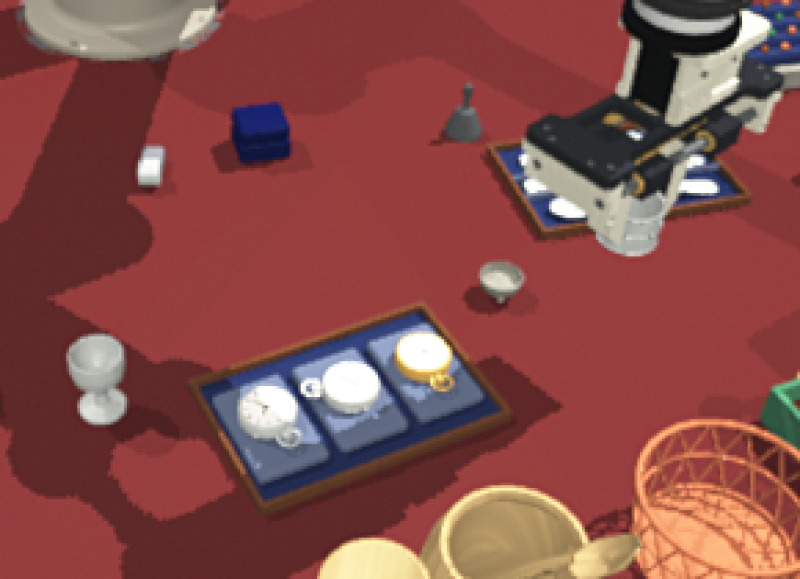

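The watch sits dial up on the middle cushion at (352,385), with its bow clear of the neighbour. The round ring is held at (635,230), and I'll carry it over.

```bash
python3 -m pendant '-0.033,0.05,0,0,0,0;-0.067,0.1,0,0,0,0;-0.1,0.15,0,0,0,0;-0.135,0.2,0,0,0,0;-0.168,0.246,0,0,0,0'; python3 -m pendant '-0.033,0.05,0,0,0,0;-0.067,0.1,0,0,0,0;-0.1,0.148,0,0,0,0;-0.135,0.197,0,0,0,0;-0.168,0.246,0,0,0,0';  python3 -m pendant '-0.02,0.03,0,0,0,-0.18;-0.034,0.05,0,0,0,-0.36;-0.034,0.05,0,0,0,-0.54;-0.034,0.05,0,0,0,-0.72;-0.034,0.05,0,0,0,-0.9'; python3 -m pendant '0,0,0,0,0,-0.18;0,0,0,0,0,-0.33;0,0,0,0,0,-0.33'; python3 go.py .4802 -.4215 .05 1.541
```

```text
clock: 28.7
eef_pos: [0.5834, -0.0796, 0.1406]
orientation: [3.104, 0.484, 0.0]
contact_force: [0.8, -0.6, 0.6]
finger_gap: 0.0425
grasp_force: 12.0
clock: 29.32
eef_pos: [0.4984, -0.365, 0.1406]
orientation: [3.104, 0.484, 0.0]
contact_force: [-0.4, -0.6, -0.1]
finger_gap: 0.0427
grasp_force: 12.0
clock: 29.95
eef_pos: [0.4819, -0.4212, 0.1403]
orientation: [-2.579, -1.794, -0.0]
contact_force: [0.2, 0.4, -0.3]
finger_gap: 0.0423
grasp_force: 12.0
clock: 30.32
eef_pos: [0.482, -0.4211, 0.1405]
orientation: [-2.257, -2.185, -0.0]
contact_force: [-0.5, -0.1, -0.1]
finger_gap: 0.0425
grasp_force: 12.0
t 30.32 shift [-0.0004 -0.0018  0.0905] rot [-0.    -0.    -0.003] yaw now 1.538 q [-0.84  0.62  1.3   0.    1.22 -0.81]
```

```bash
python3 -m pendant '0,-0.002,0.05,0,0,0;0,-0.002,0.09,0,0,0;0,-0.002,0.11,0,0,0;0,-0.002,0.11,0,0,0;0,-0.002,0.11,0,0,0'; python3 go.py .4802 -.4215 .0152 1.541
```

```text
clock: 30.95
eef_pos: [0.4806, -0.4218, 0.0318]
orientation: [2.256, 2.184, -0.0]
contact_force: [0.2, -0.2, -0.4]
finger_gap: 0.0429
grasp_force: 12.0
t 30.95 shift [ 0.0003 -0.0004  0.0166] rot [ 0.001  0.001 -0.003] yaw now 1.538 q [-0.84  0.74  1.41 -0.    0.99 -0.81]
```

```bash
python3 -m pendant '0,0,0.01,0,0,0;0,0,0.016,0,0,0;0,0,0.016,0,0,0;0,0,0.016,0,0,0'; python3 -m pendant '0,0,0,0,0,0;0,0,0,0,0,0;0,0,0,0,0,0' 0.062;python3 -m pendant '0,0,-0.03,0,0,0;0,0,-0.09,0,0,0;0,0,-0.15,0,0,0;0,0,-0.2,0,0,0;0,0,-0.2,0,0,0'; python3 - <<'E'
from h import *
a=snap("top","t9.png"); s=snap("scene","s9.png")
cv2.imwrite("pics/a8.png",cv2.resize(a[110:270,60:440],(800,337),interpolation=3)); cv2.imwrite("pics/a9.png",cv2.resize(s[80:300,0:420],(800,419),interpolation=3))
E
```

```text
clock: 31.45
eef_pos: [0.48, -0.4212, 0.0148]
orientation: [-2.256, -2.187, 0.0]
contact_force: [0.4, 0.2, -0.3]
finger_gap: 0.043
grasp_force: 12.0
clock: 31.82
eef_pos: [0.4801, -0.4212, 0.0148]
orientation: [2.255, 2.187, -0.0]
contact_force: [0.7, -0.7, -1.4]
finger_gap: 0.0614
grasp_force: 0.0
clock: 32.45
eef_pos: [0.4815, -0.4227, 0.2201]
orientation: [2.248, 2.18, -0.001]
contact_force: [0.3, -0.7, -0.5]
finger_gap: 0.0618
grasp_force: 0.0
```

View pics/a8.png

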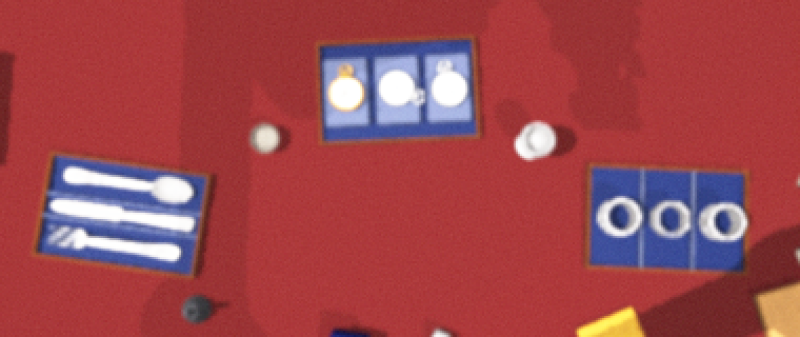

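View pics/a9.png

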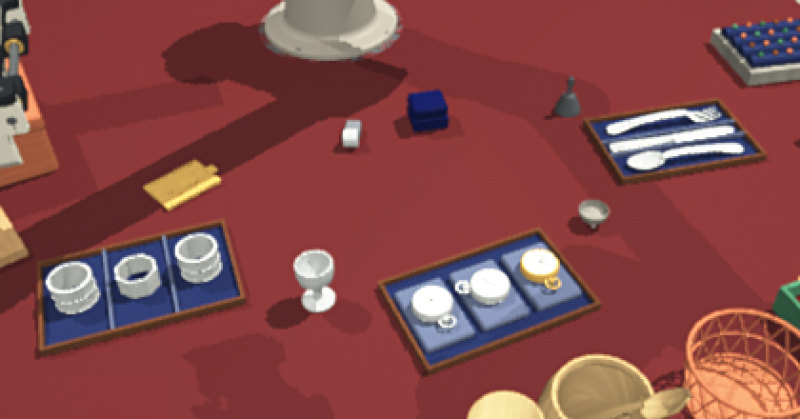

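Both views show all five pieces in place: spoon and fork along the outer lanes, rings upright in the two bays, watch centred on its cushion, egg cup standing. I'm handing in.

```bash
python3 -c "
from cell import manip; print(manip.hand_in())"
```

```text
the job is handed in; nothing more can be done
None
```

I handed in the job at about 32 s on the robot's clock: in the last camera views all five pieces lay in their trays as asked and the egg cup was standing. The hand-in returned no verdict.

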